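# Scrub out the silt-test jar

## Task

The open glass jar from the sand silt test has dried sand left inside: take the red-handled bottle brush off the drying rack and scrub the jar with it, three full strokes, each going right down to the bottom and back up until at least half of the bristle head is out of the mouth. Then hang the brush by its collar well into any free slot of the rack again and let go. Do not tip the jar or push it away from where it stands, and leave the other things as they are.

Things in the scene. Friction and masses are not known exactly. Their poses are not given: they have to be found in the camera images.
- brush_grip (a point): Grip point of the bottle brush, on the axis of its upright round red handle: 18 mm diameter, running from 131 to 240 mm above the tip. This point is 195 mm above the tip and 45 mm below the handle's top end. Axes as brush.
- brush_tip (a point): Lowest point of the brush, on its axis. The white bristle head reaches from here 95 mm up: a stiff core 50 mm in diameter, with soft bristle ends out to 73 mm that give way freely (no contact).
- brush_collar (a point): Centre of the underside of the brush's white collar disc (36 mm diameter, 6 mm thick), 125 mm above the tip. The brush hangs by this face. Below it is bare wire stem, 6 mm thick, from 95 to 125 mm above the tip.
- jar: Open straight-sided clear glass jar with a white rim band and dried sand inside (brown at the bottom, dull streaks up the wall), 120 mm high, 84 mm outside diameter, wall 4 mm (76 mm bore), glass floor 6 mm thick. About 0.4 kg, standing loose on the bench. Origin at the centre of its underside, z up.
- jar_mouth (a point): Centre of the jar's mouth, level with the rim, 120 mm above its underside.
- rack: Blue steel drying rack, fixed: a 4 mm shelf, top 150 mm above the bench, 360 mm along its y, from x = -35 (front) to +58 mm, over a 150 x 400 mm drip tray 16 mm high. Three 16 mm slots, 120 mm apart, open at the front. Tools hang by collars lying on the shelf: lift a few mm, draw out forwards (-x); hang back likewise. Slots: brush, paddle, one empty. Origin on the bench under the middle slot; x to the rear, z up.
- rack_slot0 (a point): Hanging point of the slot at the rack's y = -120 mm: on the slot's centre line, level with the shelf's top face, 35 mm behind the front edge; the slot ends 12 mm behind this point.
- rack_slot1 (a point): The same for the middle slot (y = 0).
- rack_slot2 (a point): The same for the slot at the rack's y = +120 mm.
- stirrer_grip (a point): Stirring paddle with a black handle hanging on the rack like the brush, same handle, collar and length (240 mm), steel blade 30 mm wide below; this point is on its handle, 195 mm above its lower end. Bystander.
- sample: Closed sample jar full of brown sand with a steel lid, 82 mm diameter, 96 mm high; origin under its centre. Bystander.
- tape: Blue tape measure, 75 x 42 x 66 mm, on top of the aerated block at the right; origin under its centre. Bystander.
- pencil: Red carpenter's pencil, 180 mm long, lying on the same block; origin under its centre. Bystander.
- trowel: Brick trowel with wooden handle, 375 mm long, lying on the bench, blade to its +x; origin under the middle of the blade. Bystander.
- hammer: Club hammer, 260 mm long, 45 mm high, lying on the bench, head to its +x; origin under its middle. Bystander.
- level: Yellow spirit level, 620 mm long, 25 mm wide, 57 mm high, standing on edge along y at the far side of the bench; origin under its middle. Bystander.
- brush: The whole bottle brush, 240 mm long, about 100 g, hanging upright; origin at its tip, z along its axis from the tip to the handle.
Things that resemble listed ones, but are neither listed nor needed, are in the scene too. There is more than one size of the brush; the job needs the middle-sized.

How it is judged (in metres and radians):
On the way, in this order (a step that is already met when the one before it is completed fails the run):
1. the brush's tip is at the bottom of the jar, the first time (within 14 mm of the glass floor) (horizontal distance between brush_tip and jar below 0.03 m and z of brush_tip in the frame of jar between 0 and 0.02 m), for 0.05 s.
2. the brush is drawn up over the jar, the first time (tip at least 50 mm above the glass floor) (horizontal distance between brush_tip and jar below 0.03 m and z of brush_tip in the frame of jar above 0.056 m), for 0.05 s.
3. the brush's tip is at the bottom of the jar, the second time (within 14 mm of the glass floor) (all of step 1), for 0.05 s.
4. the brush is drawn up over the jar, the second time (tip at least 50 mm above the glass floor) (all of step 2), for 0.05 s.
5. the brush's tip is at the bottom of the jar, the third time (within 14 mm of the glass floor) (all of step 3), for 0.05 s.
6. the brush is drawn up over the jar, the third time (tip at least 50 mm above the glass floor) (all of step 4), for 0.05 s.
At the end, for the whole second after the job is handed in: The brush hangs still and upright (within 7 degrees) with its collar resting on the shelf (within 4 to 5 mm in height) and within 22 mm of the hanging point of any of the slots; the jar stands upright and still on the bench within 40 mm of where it began (((horizontal distance between brush_collar and rack_slot0 below 0.022 m and z of brush_collar in the frame of rack_slot0 between -0.004 and 0.005 m) or (horizontal distance between brush_collar and rack_slot1 below 0.022 m and z of brush_collar in the frame of rack_slot1 between -0.004 and 0.005 m) or (horizontal distance between brush_collar and rack_slot2 below 0.022 m and z of brush_collar in the frame of rack_slot2 between -0.004 and 0.005 m)) and angle between brush_tip's own z axis and vertical below 0.12 rad and linear speed of brush below 0.03 m/s and angle between jar's own z axis and vertical below 0.05 rad and height (world z) of jar below 0.01 m and distance of jar from where it was at the start of the episode below 0.04 m and linear speed of jar below 0.02 m/s); the robot touches nothing.
It fails at once if the jar is tipped by more than 17 degrees (angle between jar's own z axis and vertical above 0.3 rad).
It fails at once if the jar is pushed more than 40 mm away (distance of jar from where it was at the start of the episode above 0.04 m).
It fails at once if a bystander (paddle, sample jar, tape, pencil, trowel, hammer, level) is moved by more than 25 mm (distance of any of stirrer_grip, sample, tape, pencil, trowel, hammer, level from where it was at the start of the episode above 0.025 m).
It also fails if it takes over 70 s, if anything falls off the work surface, if the arm or the gripper's body presses on something with over 40 N, if the wrist force passes 120 N, or if a joint passes its speed limit or range.

## Robot

A 6-joint arm with a two-finger parallel gripper is mounted at the origin on the work surface. World frame = base frame: x ahead of the robot, y to its left, z up, the work surface at z = 0. Lengths are in mm, angles in rad, forces in N, time in s.
With the tool pointing down it reaches from about 350 to 775 mm from the base axis. Payload 7.3 kg.
Tool frame: the origin (TCP) lies midway between the tips of the shut fingers; the grasp point (between the pads) lies 19 mm behind it; z points along the fingers, y is the line along which they close (so a half turn about z gives the same grasp; the last joint's range is limited). The gripper opens to 92 mm and grips with 3 to 60 N. Pads are 19 mm wide; open, the fingers measure 130 mm over their backs; the gripper's body (75 mm by 190 mm) begins 47 mm behind the grasp point.
Start: joints at [-1.301, 0.342, 1.524, -0, 1.275, -0.146], TCP at [212.083, -480.277, 226.741] pointing down, gripper open.
Joint ranges: [-2.53, 2.53], [-0.77, 2.02], [0.04, 2.7], [-1, 4.14], [0.28, 2.66], [-3.11, 3.11]. Speed limits (rad/s): [2.57, 2.57, 3.14, 3.14, 3.14, 3.14].

## Interface

Orientations are given as [roll, pitch, yaw] about the fixed x, y, z axes, in that order (R = Rz(yaw) Ry(pitch) Rx(roll)).
In Python, from plant import bot gives the robot as it stands. The module is installed in compiled form; this text tells all that it offers.
- The arm moves only by the shell command python3 -m crank 'ROWS' [OPENING]. ROWS is JSON, a list of rows, each a list of 6 numbers: the shift along the tool's x, y, z in m, then the turn, a rotation vector about the tool's x, y, z in rad. In form: [[dx, dy, dz, wx, wy, wz], ...]. A call has 1 to 5 rows; each row shifts and turns the commanded pose from where the row before left it, along the tool's axes as they then stand; what a row does not reach is not made up. A row lasts 1/8 s, in which the tool goes at most 62.5 mm and 10.7 degrees, less where a joint would pass 70% of its speed; a pose out of reach is approached as far as the arm can. A call is refused whole if a number of a shift passes 0.0625 or a number of a turn 0.188, either way. A call with a gripper value outside its range is refused whole. OPENING is the opening in per cent of the stroke, from 0 (shut) to 100 (fully open), set as the call begins (- or left out, the last holds). The fingers move at their own pace and stop on an object; the grip force is fixed at half the most. Time passes only in rows, so rows that do not move let the fingers close. It gives the time, the measured TCP pose, the force, the opening and the grip force at its end, in the units of the state.
- bot.get_obs(): the state, without advancing time (a new reading comes with each control period).
- bot.capture(name): name is "side" or "top" or "wrist"; returns a dict with "color" (400x640x3 uint8, blue, green, red), "fov_y" (degrees; the focal length in pixels is half the picture's height over the tangent of half this angle, whatever the lens; pixels are square), "cx", "cy" (the principal point, pixels), "extrinsics" (4x4, takes a point from world to camera coordinates); the wrist camera has in their place "tool_from_camera" (4x4, takes a point from camera to tool coordinates, whose origin is the TCP and whose axes are the flange's). Camera axes: x right, y up, looking along -z (the intrinsics and any distortion apply to the point x, -y, -z); pixel columns grow to the right and rows downward; lengths in mm; the calibration is good to about 2 mm. The wrist camera is an equidistant fisheye: a pixel r from the principal point sees the ray r / f radians off the axis. A picture is of the moment at which its call begins: read the wrist's pose just before it. There is no depth.
- bot.close_job(): hands the job in; it is judged then, once.
The state is a dict: "time": time; "joint_positions": joint angles; "dq": joint speeds; "tau": joint torques, N m; "tool_pos": TCP position; "tcp_rot": TCP orientation; "contact_force": force on the tool from outside, world axes, zero at the start; "moment": the same for the moment, N m; "grip_width": finger opening in mm; "finger_force": force on a finger pad.
Only numpy, scipy, OpenCV 4.12 (cv2) and the standard library are available. Lean on these libraries where they do the work, as an engineer would, in place of code of your own. Each camera call takes 0.05 s, during which the arm holds its last target. There are 200 camera calls.

## Working session

There is one attempt and no reset: what is moved stays moved. The work goes in short steps, Python scripts to look and compute and a shell command to move; the robot and the scene stay as the last step left them, time stands still between calls to the robot, and variables do not carry over. Pictures are saved under pics/ and viewed, at most 10 in all, crops included, and the job is handed in when it is done.

```bash
mkdir -p pics; cat > h.py <<'E'
import numpy as np, cv2
from plant import bot
def ray(c,u,v):
    f=200/np.tan(np.radians(c["fov_y"])/2)
    E=np.array(c["extrinsics"]);R=E[:3,:3];t=E[:3,3]
    d=np.array([(u-c["cx"])/f,-(v-c["cy"])/f,-1.])
    d=R.T@d
    return -R.T@t,d/np.linalg.norm(d)
def plane(c,u,v,z):
    o,d=ray(c,u,v);return o+d*(z-o[2])/d[2]
def proj(c,p):
    f=200/np.tan(np.radians(c["fov_y"])/2)
    q=(np.array(c["extrinsics"])@np.append(p,1))[:3]
    return c["cx"]+f*q[0]/-q[2], c["cy"]-f*q[1]/-q[2]
def cross(c1,p1,c2,p2):
    o1,d1=ray(c1,*p1);o2,d2=ray(c2,*p2)
    s=np.linalg.lstsq(np.c_[d1,-d2],o2-o1,rcond=None)[0]
    a=o1+s[0]*d1;b=o2+s[1]*d2
    return (a+b)/2,np.linalg.norm(a-b)
E
python3 - <<'E'
from h import *
import pickle
cs={}
for n in("side","top"):
    c=bot.capture(n);cs[n]=c;cv2.imwrite(f"pics/{n}0.png",c["color"])
    print(n,{k:v for k,v in c.items() if k!="color"})
pickle.dump(cs,open("c0.pkl","wb"))
print(bot.get_obs())
E
```

```text
side {'fov_y': 45.39098061421984, 'cx': 323.6984727684572, 'cy': 204.85993738140073, 'extrinsics': array([[ 9.98916102e-01, -4.26994953e-02,  1.85303616e-02,
        -5.28185702e+02],
       [ 1.80597512e-02,  7.22448002e-01,  6.91189359e-01,
        -7.07631140e+01],
       [-4.29006595e-02, -6.90105527e-01,  7.22436084e-01,
        -1.40682476e+03],
       [ 0.00000000e+00,  0.00000000e+00,  0.00000000e+00,
         1.00000000e+00]])}
top {'fov_y': 54.40405506283807, 'cx': 319.2664152535441, 'cy': 203.6742348768669, 'extrinsics': array([[ 3.53990656e-03, -9.99988804e-01,  3.14010254e-03,
        -6.09714407e+01],
       [ 9.97963667e-01,  3.73268795e-03,  6.36756368e-02,
        -5.22524501e+02],
       [-6.36866449e-02,  2.90830244e-03,  9.97965707e-01,
        -1.20634185e+03],
       [ 0.00000000e+00,  0.00000000e+00,  0.00000000e+00,
         1.00000000e+00]])}
{'time': 0.1, 'joint_positions': array([-1.30098409e+00,  3.42652323e-01,  1.52490992e+00, -3.23734477e-05,
        1.27538826e+00, -1.46010444e-01]), 'dq': array([-4.03012073e-04, -2.58407834e-03, -1.03446625e-03,  3.66410862e-05,
        4.21433038e-04,  1.92308722e-03]), 'tau': array([ 2.19880807e-03, -4.32003415e+01, -2.44696140e+01,  7.19013694e-02,
        5.25698299e-02, -4.64783079e-05]), 'tool_pos': array([ 211.9802759 , -479.9124255 ,  226.11887183]), 'tcp_rot': array([-3.14024476e+00, -1.66926395e-04,  4.15832017e-01]), 'contact_force': array([0.38795589, 0.40220975, 0.10997585]), 'moment': array([0.01774544, 0.0005003 , 0.0455661 ]), 'finger_force': 0.0, 'grip_width': 91.80209608217771}
```

View pics/side0.png

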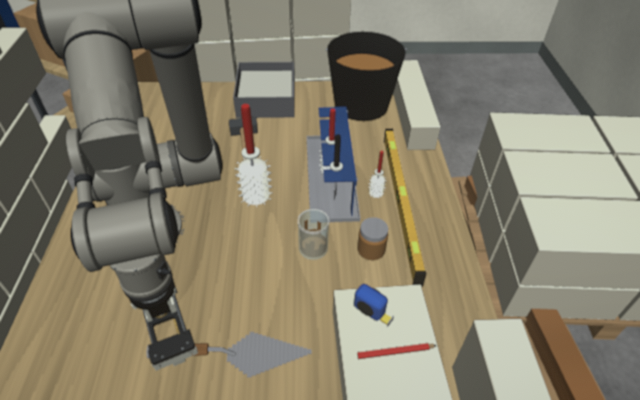

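View pics/top0.png

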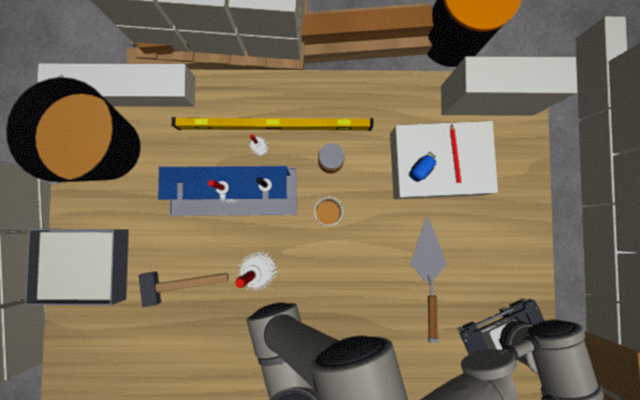

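Side: rack brush at (332,125), paddle (337,150), jar (313,233); the large brush stands at (250,150) and the small one at (378,180). Top: rack brush at (218,187) in the middle slot, paddle (264,183) to its right, empty slot near (180,190), jar (328,211).

```bash
cat > m.py <<'E'
from h import *
import pickle
cs=pickle.load(open("c0.pkl","rb"));t=cs["top"];s=cs["side"]
a=cv2.resize(t["color"][155:235,150:350],None,fx=4,fy=4,interpolation=cv2.INTER_CUBIC)
b=cv2.resize(s["color"][95:265,285:405],None,fx=3.4,fy=3.4,interpolation=cv2.INTER_CUBIC)[:560]
cv2.imwrite("pics/a.png",a);cv2.imwrite("pics/b.png",b)
def red(c,x0,x1,y0,y1):
    im=c["color"].astype(int);B,G,R=im[...,0],im[...,1],im[...,2]
    m=(R>90)&(R>2*G)&(R>2*B);k=np.zeros_like(m);k[y0:y1,x0:x1]=1
    v,u=np.where(m&k);return u,v
for n,c,box in(("top",t,(200,235,170,200)),("side",s,(322,342,100,150))):
    u,v=red(c,*box);print(n,len(u),u.min(),u.max(),v.min(),v.max(),u.mean(),v.mean())
    p=np.c_[u,v].astype(np.float32)
    print(cv2.minAreaRect(p))
h=cv2.cvtColor(t["color"],cv2.COLOR_BGR2HSV)
bl=cv2.inRange(h,(105,130,50),(125,255,255));bl[:160]=0;bl[205:]=0;bl[:,300:]=0
cn=max(cv2.findContours(bl,0,2)[0],key=cv2.contourArea);r=cv2.minAreaRect(cn);print("shelf",r)
for q in cv2.boxPoints(r): print(q,plane(t,*q,150))
E
python3 m.py
```

```text
top 53 209 223 180 187 213.9811320754717 183.81132075471697
((215.4000244140625, 184.7000274658203), (14.758047103881836, 5.366562843322754), 26.56505012512207)
side 120 330 334 109 139 331.71666666666664 123.975
((332.0, 124.0), (30.0, 4.0), 90.0)
shelf ((223.47341918945312, 182.38912963867188), (31.793710708618164, 129.20895385742188), 89.51030731201172)
[158.73544 167.04501] [615.80798953 393.30535247 150.        ]
[287.93967 165.9407 ] [620.41136373  29.93627566 150.        ]
[288.2114  197.73325] [530.59476049  28.39676897 150.        ]
[159.00717 198.83755] [526.12540704 389.87520784 150.        ]
```

View pics/a.png

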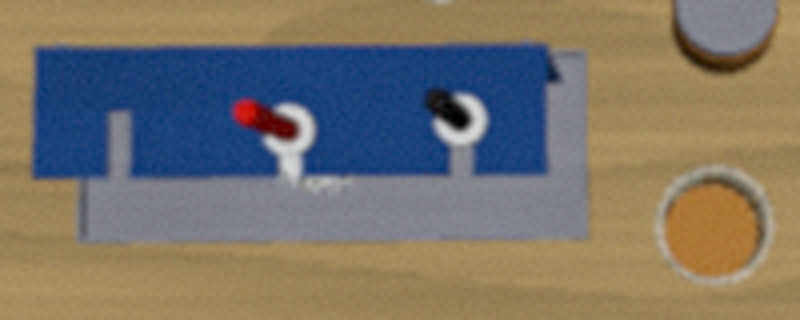

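View pics/b.png

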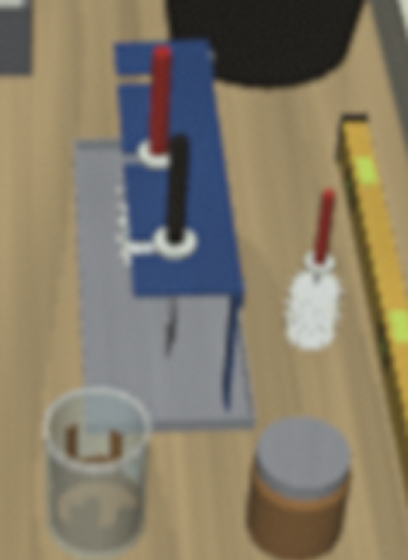

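The crops show: brush collar at top crop (289,130), handle top (247,112), jar rim centre (714,225), empty slot (119,111–178). In the side crop, handle top is (161,50), collar (158,152), jar rim (99,428).

```bash
cat > m2.py <<'E'
from h import *
import pickle
cs=pickle.load(open("c0.pkl","rb"));t=cs["top"];s=cs["side"]
T=lambda x,y:((x+.5)/4-.5+150,(y+.5)/4-.5+155)
S=lambda x,y:((x+.5)/3.4-.5+285,(y+.5)/3.4-.5+95)
for n,p,z in(("collar",(289,130),156),("htop",(247,112),265),("padcollar",(461,120),156),("padtop",(436,98),265),("jar",(714,225),120),("s2end",(119,111),150),("s2front",(119,178),150),("s1front",(291,178),150),("s0front",(461,176),150),("sample",(726,10),96)):
    print("top",n,plane(t,*T(*p),z).round(1))
for n,p,z in(("collar",(157.5,152),156),("htop",(162,50),265),("padcollar",(175,241),156),("padtop",(180,139),265),("jar",(99,428),120),("jarL",(44,432),120),("jarR",(152,432),120),("shelfFR",(133,296),150),("shelfRR",(243,295),150)):
    print("side",n,plane(s,*S(*p),z).round(1))
print("x2",cross(t,T(247,112),s,S(162,50)),cross(t,T(714,225),s,S(99,428)))
E
python3 m2.py
```

```text
top collar [559.1 213.2 156. ]
top htop [558.8 212.7 265. ]
top padcollar [566.6  93.4 156. ]
top padtop [568.1  94.3 265. ]
top jar [495.5 -84.3 120. ]
top s2end [572.7 334.2 150. ]
top s2front [525.5 332.9 150. ]
top s1front [526.  212.7 150. ]
top s0front [527.8  93.7 150. ]
top sample [656.  -93.5  96. ]
side collar [557.2 212.5 156. ]
side htop [557.9 213.9 265. ]
side padcollar [565.7  91.9 156. ]
side padtop [565.6  91.7 265. ]
side jar [496.2 -87.4 120. ]
side jarL [452.9 -90.5 120. ]
side jarR [537.7 -92.7 120. ]
side shelfFR [527.5  31.2 150. ]
side shelfRR [618.6  30.3 150. ]
x2 (array([558.26301008, 212.37065   , 266.09887137]), np.float64(0.8829050060787156)) (array([495.95886639, -84.38356098, 116.64873721]), np.float64(0.5907703923856357))
```

```bash
python3 -m crank '[[0,0,-0.02,0,0,-0.165],[0,0,-0.02,0,0,-0.165],[0,0,-0.02,0,0,-0.165],[0,0,-0.02,0,0,-0.165],[0,0,-0.01,0,0,-0.165]]' 100; python3 -m crank '[[0,0,0,0,0,-0.165],[0,0,0,0,0,-0.165],[0.045,0.0225,0,0,0,0],[0.045,0.0225,0,0,0,0],[0.045,0.0225,0,0,0,0]]'
```

```text
time: 0.72
tool_pos: [212.1, -480.4, 317.5]
tcp_rot: [3.141, 0.001, 1.246]
contact_force: [0.5, 0.1, -0.2]
grip_width: 91.8
finger_force: 0.0
time: 1.35
tool_pos: [279.9, -343.7, 316.3]
tcp_rot: [-3.141, -0.001, 1.57]
contact_force: [1.1, 0.6, 0.9]
grip_width: 91.7
finger_force: 0.0
```

```bash
python3 -m crank '[[0.045,0.0225,0,0,0,0],[0.045,0.0225,0,0,0,0],[0.045,0.0225,0,0,0,0],[0.045,0.0225,0,0,0,0],[0.045,0.0225,0,0,0,0]]'; python3 -m crank '[[0.045,0.0225,0,0,0,0],[0.045,0.0225,0,0,0,0],[0.045,0.0225,0,0,0,0],[0.045,0.0225,0,0,0,0],[0.045,0.0225,0,0,0,0]]'; python3 -m crank '[[0.045,0.0225,0,0,0,0],[0.045,0.0225,0,0,0,0],[0,0,0,0,0,0]]'
python3 - <<'E'
from h import *
o=bot.get_obs();print(o["tool_pos"],o["tcp_rot"],o["joint_positions"].round(3))
c=bot.capture("top");cv2.imwrite("pics/w.png",bot.capture("wrist")["color"])
E
```

```text
time: 1.98
tool_pos: [392.4, -118.7, 316.6]
tcp_rot: [-3.141, 0.0, 1.571]
contact_force: [0.1, -0.9, -0.3]
grip_width: 91.9
finger_force: 0.0
time: 2.6
tool_pos: [505.0, 106.4, 316.4]
tcp_rot: [-3.141, 0.0, 1.571]
contact_force: [0.7, -0.9, 0.5]
grip_width: 91.9
finger_force: 0.0
time: 2.98
tool_pos: [549.9, 197.5, 315.0]
tcp_rot: [-3.139, -0.0, 1.574]
contact_force: [-0.2, -0.9, 0.3]
grip_width: 91.6
finger_force: 0.0
[549.94681087 197.54173798 314.95054061] [-3.13936316e+00 -6.58566693e-05  1.57447379e+00] [2.130e-01 4.090e-01 1.182e+00 1.000e-03 1.552e+00 2.100e-01]
```

View pics/w.png

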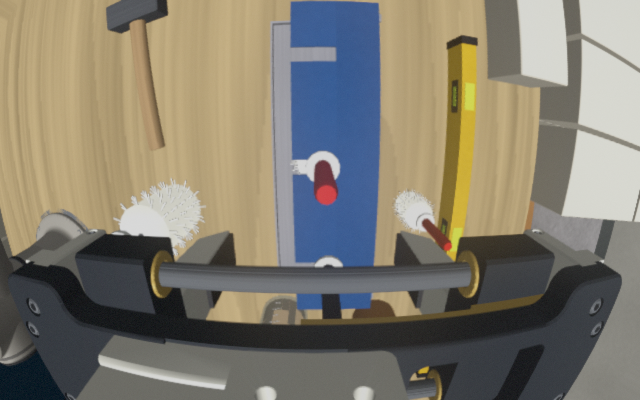

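The wrist view shows the red handle's end at (326,191), its collar at (322,166), and the empty slot at (292–336, 54), all clear of the fingers. I'll cast the wrist rays as a check.

```bash
cat >> h.py <<'E'
from scipy.spatial.transform import Rotation as Ro
def wplane(c,o,u,v,z):
    f=200/np.tan(np.radians(c["fov_y"])/2)
    x,y=u-c["cx"],v-c["cy"];r=np.hypot(x,y);th=r/f
    d=np.array([np.sin(th)*x/r,-np.sin(th)*y/r,-np.cos(th)])
    M=np.array(c["tool_from_camera"]);R=Ro.from_euler("xyz",o["tcp_rot"]).as_matrix()
    d=R@M[:3,:3]@d;p=R@M[:3,3]+o["tool_pos"]
    return p+d*(z-p[2])/d[2]
E
python3 - <<'E'
from h import *
o=bot.get_obs();c=bot.capture("wrist")
for n,p,z in(("htop",(326,191),265),("collar",(322.5,166),156),("slot2end",(336,54),150),("slot2front",(292,54),150)):
    print(n,wplane(c,o,*p,z).round(1))
E
```

```text
htop [558.9 216.7 265. ]
collar [559.1 215.9 156. ]
slot2end [572.7 333.  150. ]
slot2front [527.7 333.  150. ]
```

```bash
python3 -m crank '[[0.0165,0.009,0,0,0,0],[0,0,0.03,0,0,0],[0,0,0.03,0,0,0],[0,0,0.03,0,0,0],[0,0,0.018,0,0,0]]'; python3 -m crank '[[0,0,0,0,0,0],[0,0,0,0,0,0],[0,0,0,0,0,0],[0,0,0,0,0,0],[0,0,0,0,0,0]]' 0;  python3 -m crank '[[0,0,0,0,0,0],[0,0,0,0,0,0],[0,0,0,0,0,0]]'
```

```text
time: 3.75
tool_pos: [557.8, 209.6, 207.6]
tcp_rot: [-3.14, 0.001, 1.569]
contact_force: [-0.6, -0.5, 0.7]
grip_width: 92.1
finger_force: 0.0
time: 4.38
tool_pos: [558.7, 211.3, 209.0]
tcp_rot: [3.141, -0.0, 1.571]
contact_force: [-0.1, -0.3, 0.3]
grip_width: 46.3
finger_force: 0.0
time: 4.75
tool_pos: [558.5, 211.2, 208.6]
tcp_rot: [-3.141, 0.0, 1.571]
contact_force: [1.7, 0.3, -1.2]
grip_width: 17.7
finger_force: 30.0
```

```bash
python3 -m crank '[[0,0,-0.006,0,0,0],[0,0,-0.005,0,0,0],[0,0,0,0,0,0],[0,-0.02,0,0,0,0],[0,-0.025,0,0,0,0]]';  python3 -m crank '[[0,-0.03,0,0,0,0],[0,-0.02,0,0,0,0],[0,0,-0.04,0,0,0],[0,0,-0.04,0,0,0],[0,0,-0.04,0,0,0]]'
python3 - <<'E'
from h import *
import pickle
o=bot.get_obs();print(o["tool_pos"],o["tcp_rot"],o["grip_width"],o["finger_force"],o["contact_force"])
s=bot.capture("side");t=bot.capture("top")
pickle.dump((s,t),open("c1.pkl","wb"))
cv2.imwrite("pics/s1.png",cv2.resize(np.vstack([s["color"][60:260,200:440],t["color"][120:320,150:390]]),None,fx=1.5,fy=1.5))
E
```

```text
time: 5.38
tool_pos: [513.2, 211.1, 219.4]
tcp_rot: [-3.141, 0.0, 1.57]
contact_force: [-0.2, 0.2, -0.8]
grip_width: 17.6
finger_force: 30.0
time: 6.0
tool_pos: [463.3, 211.2, 341.0]
tcp_rot: [3.141, 0.0, 1.571]
contact_force: [0.7, -0.0, -1.4]
grip_width: 17.5
finger_force: 30.0
[463.3142334  211.18466125 341.031737  ] [3.14146983e+00 5.97270473e-05 1.57084119e+00] 17.505416619144896 29.970847964286804 [ 0.7301216  -0.04048673 -1.36581524]
```

View pics/s1.png

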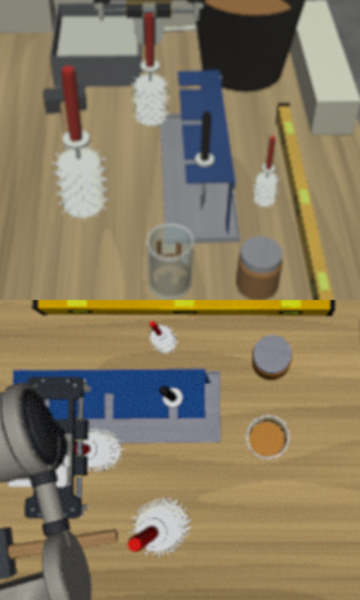

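The brush is held upright (stacked picture: collar (149,66), head bottom (151,124)), and the jar hasn't moved at (170,235). Next I'll check the tip's offset from the TCP.

```bash
python3 - <<'E'
from h import *
import pickle
s,t=pickle.load(open("c1.pkl","rb"))
h=cv2.cvtColor(s["color"],cv2.COLOR_BGR2HSV)
m=cv2.inRange(h,(0,0,150),(180,60,255));k=np.zeros_like(m);k[108:150,280:322]=255;m&=k
v,u=np.where(m>0);print("head",u.min(),u.max(),v.min(),v.max(),u.mean(),v.mean())
for z in(157.4,204.9,288): print(z,proj(s,[463.3,213.,z]))
print("head c",plane(s,u.mean(),v.mean(),204.9),"collar",plane(s,299.3,103.7,288))
E
```

```text
head 288 312 108 144 299.9944751381216 126.12154696132596
157.4 (np.float64(300.256767068209), np.float64(139.25811795114132))
204.9 (np.float64(299.9877753162322), np.float64(126.66618713279576))
288 (np.float64(299.4846684441374), np.float64(103.1149559850117))
head c [463.34257257 215.66613605 204.9       ] collar [462.75161223 210.11041213 288.        ]
```

```bash
python3 -m crank '[[-0.05,0.0055,0,0,0,0],[-0.05,0.0055,0,0,0,0],[-0.05,0.0055,0,0,0,0],[-0.05,0.0055,0,0,0,0],[-0.05,0.0055,0,0,0,0]]';  python3 -m crank '[[-0.048,0.005,0,0,0,0],[0,0,0,0,0,0],[0,0,0,0,0,0]]'
python3 - <<'E'
from h import *
o=bot.get_obs();print(o["tool_pos"],o["tcp_rot"])
s=bot.capture("side");t=bot.capture("top")
cv2.imwrite("pics/s2.png",cv2.resize(np.hstack([s["color"][100:280,240:400],t["color"][130:310,250:410]]),None,fx=2.5,fy=2.5))
E
```

```text
time: 6.72
tool_pos: [490.8, -40.3, 338.9]
tcp_rot: [-3.141, -0.0, 1.571]
contact_force: [-0.7, 0.5, -1.1]
grip_width: 17.7
finger_force: 30.0
time: 7.1
tool_pos: [495.8, -86.4, 339.0]
tcp_rot: [-3.14, -0.001, 1.57]
contact_force: [0.4, 0.5, -1.1]
grip_width: 17.3
finger_force: 30.0
[495.78347371 -86.43028958 339.02123851] [-3.14042066e+00 -8.13033946e-04  1.57025644e+00]
```

View pics/s2.png

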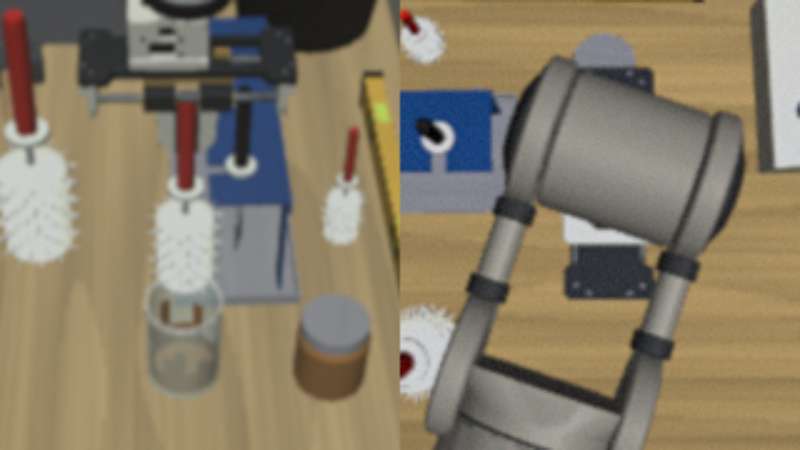

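The brush hangs centred over the jar mouth (head centre column 185, jar column 184), so I'm descending.

```bash
python3 -m crank '[[0,0,0.02,0,0,0],[0,0,0.025,0,0,0],[0,0,0.025,0,0,0],[0,0,0.02,0,0,0],[0,0,0,0,0,0]]';  python3 -m crank '[[0,0,0.02,0,0,0],[0,0,0.02,0,0,0],[0,0,0.01,0,0,0],[0,0,0.004,0,0,0],[0,0,0,0,0,0]]'
```

```text
time: 7.82
tool_pos: [495.3, -85.4, 248.6]
tcp_rot: [-3.139, -0.001, 1.573]
contact_force: [-0.3, 0.4, -0.5]
grip_width: 18.0
finger_force: 30.0
time: 8.45
tool_pos: [496.4, -86.7, 196.3]
tcp_rot: [3.141, 0.0, 1.571]
contact_force: [0.3, -0.0, -1.0]
grip_width: 17.4
finger_force: 30.0
```

```bash
python3 -m crank '[[0,0,0.0025,0,0,0],[0,0,0,0,0,0],[0,0,0,0,0,0]]'; python3 -m crank '[[0,0,-0.02,0,0,0],[0,0,-0.03,0,0,0],[0,0,-0.025,0,0,0],[0,0,0,0,0,0],[0,0,0,0,0,0]]'
```

```text
time: 8.82
tool_pos: [496.2, -86.8, 193.4]
tcp_rot: [3.141, 0.0, 1.571]
contact_force: [0.3, 0.2, -1.0]
grip_width: 17.3
finger_force: 30.0
time: 9.45
tool_pos: [495.6, -86.7, 267.2]
tcp_rot: [-3.14, -0.0, 1.571]
contact_force: [-1.2, -0.1, -1.9]
grip_width: 17.3
finger_force: 30.0
```

```bash
python3 -m crank '[[0,0,0.025,0,0,0],[0,0,0.03,0,0,0],[0,0,0.02,0,0,0],[0,0,0,0,0,0],[0,0,0,0,0,0]]'; python3 -m crank '[[0,0,-0.02,0,0,0],[0,0,-0.03,0,0,0],[0,0,-0.025,0,0,0],[0,0,0,0,0,0],[0,0,0,0,0,0]]'
python3 - <<'E'
from h import *
s=bot.capture("side");cv2.imwrite("pics/s3.png",cv2.resize(s["color"][100:280,240:400],None,fx=3,fy=3))
E
```

```text
time: 10.07
tool_pos: [495.9, -86.7, 192.9]
tcp_rot: [-3.141, -0.0, 1.571]
contact_force: [0.8, 0.5, -1.1]
grip_width: 17.2
finger_force: 30.0
time: 10.7
tool_pos: [495.6, -86.6, 267.3]
tcp_rot: [-3.14, -0.0, 1.571]
contact_force: [-0.5, -1.0, -1.6]
grip_width: 17.6
finger_force: 30.0
```

View pics/s3.png

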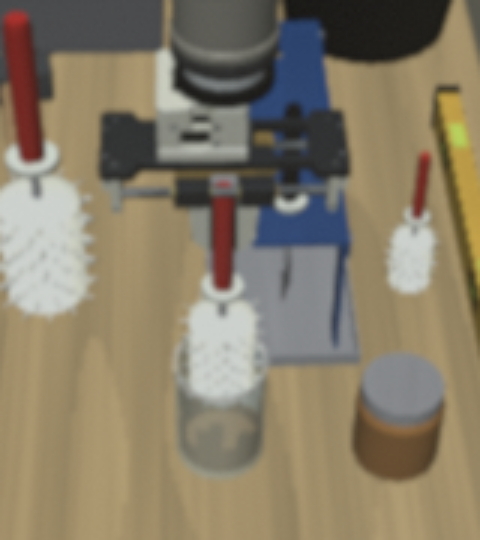

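Head is half out of the mouth (bottom at crop (222,398)) and the jar is still in place. I'll check the tip height from the collar, at crop (223,285), during the third stroke.

```bash
python3 - <<'E'
from h import *
s=bot.capture("side")
print([ (d,np.round((np.array(proj(s,[495.6,-84.6,214.7+d]))-[240,100])*3,1)) for d in(-8,0,8)])
E
python3 -m crank '[[0,0,0.025,0,0,0],[0,0,0.03,0,0,0],[0,0,0.02,0,0,0],[0,0,0.001,0,0,0],[0,0,0,0,0,0]]'; python3 -m crank '[[0,0,-0.02,0,0,0],[0,0,-0.03,0,0,0],[0,0,-0.026,0,0,0],[0,0,0,0,0,0],[0,0,0,0,0,0]]'
```

```text
[(-8, array([220.9, 291.1])), (0, array([220.9, 284.5])), (8, array([221. , 277.8]))]
time: 11.42
tool_pos: [496.2, -86.8, 192.4]
tcp_rot: [-3.142, 0.0, 1.571]
contact_force: [-0.1, -0.3, -0.9]
grip_width: 17.4
finger_force: 30.0
time: 12.05
tool_pos: [495.7, -86.7, 267.5]
tcp_rot: [-3.141, -0.0, 1.571]
contact_force: [0.2, 0.1, -1.1]
grip_width: 17.6
finger_force: 30.0
```

```bash
python3 -m crank '[[0,0,-0.035,0,0,0],[0,0,-0.037,0,0,0],[0.05,-0.0055,0,0,0,0],[0.05,-0.0055,0,0,0,0],[0.05,-0.0055,0,0,0,0]]'; python3 -m crank '[[0.05,-0.0055,0,0,0,0],[0.05,-0.0055,0,0,0,0],[0.048,-0.005,0,0,0,0],[0,0,-0.0,0,0,0],[0,0,0,0,0,0]]';python3 -m crank '[[0,0,0.04,0,0,0],[0,0,0.04,0,0,0],[0,0,0.04,0,0,0],[0,0,0,0,0,0],[0,0,0,0,0,0]]'
```

```text
time: 12.68
tool_pos: [478.9, 64.5, 338.8]
tcp_rot: [-3.139, -0.0, 1.57]
contact_force: [0.7, 0.8, -0.6]
grip_width: 17.4
finger_force: 30.0
time: 13.3
tool_pos: [463.3, 210.9, 339.1]
tcp_rot: [-3.14, 0.001, 1.571]
contact_force: [0.7, -0.2, -1.1]
grip_width: 17.5
finger_force: 30.0
time: 13.92
tool_pos: [464.6, 210.7, 221.6]
tcp_rot: [3.14, -0.0, 1.57]
contact_force: [0.4, 0.3, -1.2]
grip_width: 17.6
finger_force: 30.0
```

```bash
python3 -m crank '[[0,0.03,0,0,0,0],[0,0.03,0,0,0,0],[0,0.02,0,0,0,0],[0,0.015,0,0,0,0],[0,0,0,0,0,0]]';python3 -m crank '[[0,0,0.006,0,0,0],[0,0,0.004,0,0,0],[0,0,0.002,0,0,0],[0,0,0,0,0,0],[0,0,0,0,0,0]]'
```

```text
time: 14.55
tool_pos: [560.0, 211.0, 221.8]
tcp_rot: [3.139, -0.001, 1.57]
contact_force: [-0.6, -0.2, -2.0]
grip_width: 17.2
finger_force: 30.0
time: 15.18
tool_pos: [558.6, 211.3, 208.3]
tcp_rot: [3.141, 0.0, 1.571]
contact_force: [-0.4, -1.2, -1.6]
grip_width: 17.3
finger_force: 30.0
```

```bash
python3 -m crank '[[0,0,0.001,0,0,0],[0,0,0,0,0,0],[0,0,0,0,0,0]]'; python3 -m crank '[[0,0,0,0,0,0],[0,0,0,0,0,0],[0,0,0,0,0,0],[0,0,0,0,0,0],[0,0,0,0,0,0]]' 100; python3 -m crank '[[0,0,0,0,0,0],[0,0,0,0,0,0],[0,0,0,0,0,0],[0,0,0,0,0,0],[0,0,-0.02,0,0,0]]'; python3 -m crank '[[0,0,-0.04,0,0,0],[0,0,-0.04,0,0,0],[-0.05,-0.04,-0.0,0,0,0],[-0.05,-0.03,0,0,0,0],[-0.05,-0.03,0,0,0,0]]'; python3 -m crank '[[-0.05,-0.03,0,0,0,0],[-0.05,-0.03,0,0,0,0],[-0.05,0,0,0,0,0],[0,0,0,0,0,0],[0,0,0,0,0,0]]'
python3 - <<'E'
from h import *
import pickle
s=bot.capture("side");t=bot.capture("top")
cv2.imwrite("pics/s4.png",cv2.resize(np.vstack([s["color"][90:270,230:430],t["color"][120:240,150:350]]),None,fx=2,fy=2))
E
```

```text
time: 15.55
tool_pos: [558.7, 211.3, 207.7]
tcp_rot: [3.141, -0.0, 1.571]
contact_force: [-1.6, 0.1, 3.5]
grip_width: 17.7
finger_force: 30.0
time: 16.18
tool_pos: [558.6, 211.2, 207.1]
tcp_rot: [-3.142, 0.0, 1.571]
contact_force: [0.0, -0.7, -0.2]
grip_width: 63.0
finger_force: 0.0
time: 16.8
tool_pos: [557.7, 211.0, 225.9]
tcp_rot: [-3.138, 0.001, 1.571]
contact_force: [1.0, 0.7, 0.2]
grip_width: 91.9
finger_force: 0.0
time: 17.42
tool_pos: [458.4, 61.2, 307.3]
tcp_rot: [3.141, 0.0, 1.572]
contact_force: [0.6, -1.0, 0.5]
grip_width: 91.9
finger_force: 0.0
time: 18.05
tool_pos: [399.5, -87.2, 307.2]
tcp_rot: [3.142, -0.0, 1.57]
contact_force: [0.8, -0.2, 0.8]
grip_width: 91.5
finger_force: 0.0
```

View pics/s4.png

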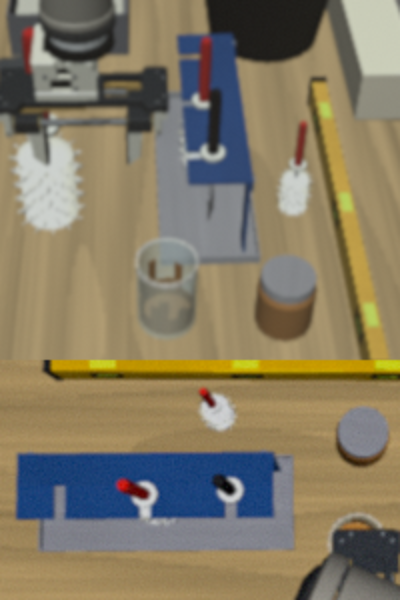

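The brush hangs in the middle slot again (collar at (201,101) in the side view and (145,493) in the top view). The jar is where it was, and the gripper is clear.

```bash
python3 -c "from plant import bot;print(bot.close_job())"
```

```text
the job is handed in; nothing more can be done
None
```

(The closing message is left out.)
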